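# Check a warming plate with a sprung surface probe

### The arm

A 7-joint arm with a two-finger parallel gripper is mounted at the origin on the work surface. World frame = base frame: x ahead of the robot, y to its left, z up, the work surface at z = 0. Lengths are in m, angles in rad, forces in N, time in s.
With the tool pointing down it reaches from about 0.425 to 0.925 m from the base axis. Payload 6.8 kg.
Tool frame: the origin (TCP) lies midway between the tips of the shut fingers; the grasp point (between the pads) lies grip_point_offset behind it (grip_point_offset is the distance from the TCP to the grasp point, in m); x points along the fingers, y is the direction in which the jaws open and shut, and the axes are right-handed (so a half turn about x gives the same grasp; the last joint's range is limited). The gripper opens to 88 mm and grips with 3 to 60 N. Pads are 20 mm wide; open, the fingers measure 115 mm over their backs; the gripper's body (75 mm by 178 mm) begins 61 mm behind the grasp point.
Start: joints at [-1.255, 0.477, 0.022, 1.555, -0.011, 1.109, -0.083], TCP at [0.278, 0.615, 0.223] pointing down, gripper open.
Joint ranges: [-2.96, 2.96], [-0.34, 2.1], [-1.41, 1.46], [0.24, 2.44], [-1.37, 4.51], [0.17, 1.92], [-2.96, 2.96]. Speed limits (rad/s): [2.39, 2.39, 3.14, 3.14, 3.14, 3.14, 3.14].

### API

Orientations are given as a unit quaternion [w, x, y, z].
In Python, from workcell import * gives the robot as it stands. Calls block until the motion is done:
- move_pose(position, orientation): joint-space move of the TCP to a pose.
- servo_line(position, speed=0.15, attitude=None, guard=None): straight line of the TCP; attitude=None keeps the orientation; speed is the mean speed in m/s. With guard (N) it stops when the force on the tool has changed by that much, and returns True; else False.
- move_joints(angles): joint-space move.
- gripper_to(opening): finger opening in m; the grip force is fixed at half the most; returns when the fingers have stopped.
- dwell(seconds).
- solve_ik(position, orientation): joint angles nearest the present ones, or None.
- get_image(name): name is "side" or "top"; returns (picture, depth): 420x560x3 uint8, blue, green, red; 420x560 float32, m along the optical axis (not along the pixel's ray), 0 where there is no reading.
- camera_info(name): a dict with "fovy" (degrees; the focal length in pixels is half the picture's height over the tangent of half this angle, whatever the lens; pixels are square), "cx", "cy" (the principal point, pixels), "position" and "rotation" of the camera in the world. Camera axes: x right, y up, looking along -z (the intrinsics and any distortion apply to the point x, -y, -z); pixel columns grow to the right and rows downward; lengths in m; the calibration is good to about 2 mm. A picture is of the moment at which its call begins. camera_info takes no time and is no camera call.
A pose or a line that the arm cannot do raises Unreachable and nothing moves.
- hand_in(): hands the job in, once; it reports no verdict.
Trained networks look in the newest picture that a camera, given by its name, has taken for a name from the list of things; names that differ only in an ending like _2 or _b are one class to them, and where a whole thing is asked for, a point or a joint stands for the part that bears it (a point fixed in the world has none). Each returns a list of dicts, best first, with "score" (0 to 1); they miss things now and then, are a little off and sometimes report something else, mostly with a low value. They report only what shows in the picture. A call takes as long as a camera call.
- look_for(camera, thing): "bbox" ([left, top, right, bottom] in pixels, round what is visible of it).
Readings, each from a call of its own:
- get_clock(): time.
- get_q(): joint angles.
- get_joint_vel(): joint speeds.
- get_tau(): joint torques, N m.
- get_position(): TCP position.
- get_tool_rot(): TCP orientation.
- get_contact_force(): force on the tool from outside, world axes, zero at the start.
- get_ft_torque(): the same for the moment, N m.
- get_opening(): finger opening in m.
Only numpy, scipy, OpenCV 4.12 (cv2) and the standard library are available. Lean on these libraries where they do the work, as an engineer would, in place of code of your own. Each camera call takes 0.05 s, during which the arm holds its last target. There are 200 camera calls.

### The job

Clear the round metal stage insert off the warming plate: set it, without dropping it, onto the stand so that the green pin comes up through its centre hole, and let it go there. Then take the blue surface probe out of its leaning holder, stand it squarely upright on the marked spot of the warming plate and press gently, so that its sprung tip is about half way in. Finish while still holding the probe like that, and leave everything else where it is.

Things in the scene. Friction and masses are not known exactly. Their poses are not given: they have to be found in the camera images.
- warmer: fixed warming plate: white housing 200 (x) x 220 (y) x 45 mm high, flat level black top 45 mm above the table; its place and yaw vary. Origin: centre of the underside. A small loose dish stands on its far right corner
- spot (a point): the marked spot on the warming plate's top: a white ring 24 mm across with a white centre dot; this point is its centre, on the top surface, 30 mm along -y from the middle of the plate. At first it is covered by the insert
- insert: loose round stage insert, 0.15 kg, flat on the warming plate at first: aluminium disc 110 mm across, 6 mm thick, centre hole 24 mm. Origin: centre of the disc's underside, z up. Two orange square lugs (16 x 16 mm, tops 40 mm above the origin, sides parallel to its axes) rise at x = +42 and x = -42 mm of its own axes: lift it by either
- stand: fixed steel stand: foot 90 mm across, column 24 mm, collar 50 mm across with its flat top 60 mm above the table, and on it an upright green pin 14 mm across, 30 mm tall (to 90 mm) with a coned tip. Origin: centre of the foot's underside. The insert rests on the collar, pin through its hole. Stand and probe holder may change sides
- pin_seat (a point): centre of the collar's top at the foot of the green pin, 60 mm above the table: where the origin of the insert belongs
- holder: fixed probe holder: dark base 100 (x) x 76 (y) mm, grey socket block (44 x 44 x 45 mm long) leaning 0.26 rad (15 degrees), its upper end towards its own -x (roughly towards the robot). Origin: centre of the underside. Nothing of it is higher than 90 mm. Bore 14 mm wide, right through
- probe: loose probe, 0.09 kg, leaning 0.26 to 0.31 rad in the holder. Origin: lower end of the steel shank; z runs up its long axis. Shank 12 mm across from 0 to 40 mm, blue handle 20 x 20 mm square (faces along its x, y) from 40 to 140 mm; grip it at about 110. The shoulder at 40 mm rests on the socket block: draw it out 65 mm along its own axis to free it. The sprung tip sticks out 16 mm below the shank
- tip_face (a point): centre of the flat copper foot (10 mm across) at the probe's lower end; 16 mm below the probe's origin along its axis when the tip is free
- probe_tip (a joint): how far the sprung tip is pushed in, m: 0 free, 0.012 hard against its stop. It takes about 1.5 N to start moving, 3.9 N at 6 mm and 6.3 N at 12 mm
- dish: loose clear dish on the warming plate, 35 mm across and 10 mm high; leave it alone. Origin: centre of the underside
- well_plate: loose white multiwell plate 86 x 128 x 18 mm; leave it alone. Origin: centre of the underside
- tip_box: loose blue tip box 85 x 120 x 68 mm; leave it alone. Origin: centre of the underside
- media: loose amber bottle 68 mm wide, 160 mm high; leave it alone. Origin: centre of the underside
- reagent: loose white bottle 56 mm wide, 120 mm high; leave it alone. Origin: centre of the underside
- marker: loose black marker pen 135 mm long, 12 mm thick; leave it alone. Origin: centre of the underside
- timer: loose white timer 60 x 70 x 22 mm; leave it alone. Origin: centre of the underside

How it is judged:
On the way, in this order (a step that is already met when the one before it is completed fails the run):
1. the insert sits flat on the stand's collar, the pin through its hole, let go (horizontal distance between insert and pin_seat below 0.008 m and z of insert in the frame of pin_seat between -0.003 and 0.004 m and angle between insert's own z axis and vertical below 0.08 rad and contact force between insert and the arm below 0.02 N and contact force between insert and the fingers below 0.02 N), for 0.2 s.
2. the probe is drawn out of its holder (distance between probe and holder above 0.1 m and contact force between probe and holder below 0.01 N and contact force between probe and the fingers above 1 N), for 0.1 s.
At the end, for the whole second after the job is handed in: The gripper holds the probe still and upright (within 0.12 rad), its tip within 8 mm of the centre of the marked spot, pushed in between 2.5 and 10.5 mm (pressing the plate with 1 to 9 N); the insert lies flat on the stand's collar (within 4 mm, 0.08 rad) with the pin through its hole (horizontal distance between tip_face and spot below 0.008 m and angle between probe's own z axis and vertical below 0.12 rad and height (world z) of probe above 0.045 m and value of joint probe_tip between 0.0025 and 0.0105 m and contact force between probe and warmer between 1 and 9 N and contact force between probe and the fingers above 1 N and linear speed of probe below 0.02 m/s and horizontal distance between insert and pin_seat below 0.008 m and z of insert in the frame of pin_seat between -0.003 and 0.004 m and angle between insert's own z axis and vertical below 0.08 rad); the arm keeps its last pose, push and grip.
It fails at once if the probe is jammed onto the warming plate (over 15 N) (contact force between probe and warmer above 15 N).
It fails at once if the insert is dropped (linear speed of insert above 0.5 m/s and contact force between insert and the fingers below 0.01 N).
It fails at once if a bystander is disturbed (distance of any of dish, well_plate, tip_box, media, reagent, marker, timer from where it was at the start of the episode above 0.02 m).
It also fails if it takes over 61 s, if anything falls off the work surface, if the arm or the gripper's body presses on something with over 40 N, if the wrist force passes 120 N, or if a joint passes its speed limit or range.

## Working session

There is one attempt and no reset: what is moved stays moved. The work goes in short steps, each a Python script; the robot and the scene stay as the last script left them, time stands still between calls to the robot, and variables do not carry over. Pictures are saved under pics/ and viewed, about 8 in all and at most 12, crops included, and the job is handed in when it is done.

```bash
ls; mkdir -p pics; cat > h.py <<'E'
from workcell import *
import numpy as np, cv2
from scipy.spatial.transform import Rotation as R
def proj(n,P):
    c=camera_info(n);f=210/np.tan(np.radians(c['fovy'])/2)
    p=(np.atleast_2d(P)-c['position'])@np.array(c['rotation']).reshape(3,3)
    return np.c_[c['cx']+f*p[:,0]/-p[:,2], c['cy']-f*p[:,1]/-p[:,2]]
def cloud(n,d):
    c=camera_info(n);f=210/np.tan(np.radians(c['fovy'])/2)
    v,u=np.mgrid[:d.shape[0],:d.shape[1]]
    p=np.stack([(u-c['cx'])/f*d,-(v-c['cy'])/f*d,-d],-1)
    return p@np.array(c['rotation']).reshape(3,3).T+np.array(c['position'])
E
python3 - <<'E'
from h import *
for n in('side','top'):
    print(n,camera_info(n))
    im,d=get_image(n);cv2.imwrite(f'pics/{n}0.png',im);np.savez(f'{n}0.npz',im=im,d=d)
    for t in('warmer','insert','stand','holder','probe','dish','media','tip_box','reagent','marker','timer','well_plate'):
        r=look_for(n,t)
        print(t,[(np.round(x['bbox']).tolist(),round(x['score'],2)) for x in r[:2]])
print(get_tool_rot(),grip_point_offset if 'grip_point_offset' in globals() else None, get_clock())
E
```

```text
pics
side {'fovy': 53.819216742495186, 'cx': 282.0855056882287, 'cy': 215.33195662997682, 'position': array([-0.07302294, -0.68099267,  0.7607335 ]), 'rotation': array([ 0.83035174,  0.4269167 , -0.16279514, -0.31899194])}
warmer [([248.0, 204.0, 347.0, 277.0], 0.87)]
insert [([326.0, 230.0, 341.0, 240.0], 0.71), ([278.0, 216.0, 316.0, 247.0], 0.7)]
stand [([209.0, 183.0, 238.0, 217.0], 0.62)]
holder [([339.0, 283.0, 384.0, 331.0], 0.6)]
probe [([356.0, 260.0, 368.0, 292.0], 0.7)]
dish [([330.0, 230.0, 342.0, 240.0], 0.48), ([359.0, 223.0, 412.0, 256.0], 0.28)]
media [([220.0, 132.0, 246.0, 181.0], 0.88)]
tip_box [([288.0, 171.0, 324.0, 210.0], 0.55)]
reagent [([245.0, 145.0, 262.0, 184.0], 0.81)]
marker [([176.0, 216.0, 183.0, 244.0], 0.47), ([327.0, 231.0, 342.0, 239.0], 0.39)]
timer [([414.0, 275.0, 447.0, 301.0], 0.84), ([339.0, 283.0, 383.0, 331.0], 0.33)]
well_plate [([359.0, 220.0, 411.0, 256.0], 0.81)]
top {'fovy': 57.55973428561815, 'cx': 279.6475630210089, 'cy': 205.72172212342699, 'position': array([0.50540201, 0.01944154, 0.98493567]), 'rotation': array([-0.70623797, -0.0258392 ,  0.02410975,  0.70709192])}
warmer [([248.0, 172.0, 341.0, 254.0], 0.95), ([327.0, 172.0, 339.0, 188.0], 0.55)]
insert [([276.0, 183.0, 316.0, 230.0], 0.73)]
stand [([167.0, 208.0, 203.0, 245.0], 0.84)]
holder [([391.0, 210.0, 427.0, 251.0], 0.92)]
probe [([414.0, 222.0, 442.0, 244.0], 0.8), ([202.0, 108.0, 263.0, 159.0], 0.61)]
dish [([390.0, 207.0, 425.0, 251.0], 0.47), ([326.0, 173.0, 337.0, 187.0], 0.43)]
media [([86.0, 150.0, 138.0, 180.0], 0.7), ([419.0, 146.0, 451.0, 172.0], 0.52)]
tip_box [([204.0, 108.0, 263.0, 161.0], 0.68)]
reagent [([126.0, 137.0, 162.0, 161.0], 0.71)]
marker [([414.0, 144.0, 453.0, 175.0], 0.53), ([156.0, 280.0, 207.0, 304.0], 0.51)]
timer [([418.0, 145.0, 454.0, 175.0], 0.88)]
well_plate [([328.0, 106.0, 385.0, 154.0], 0.74)]
[ 0.69127832  0.14871929  0.69129997 -0.14873202] 0.0187 1.3
```

```bash
sed -i "s/np.array(c\['rotation'\]).reshape(3,3)/R.from_quat(c['rotation'],scalar_first=True).as_matrix()/" h.py
python3 - <<'E'
from h import *
a=np.load('top0.npz');b=np.load('side0.npz')
c1=cv2.resize(a['im'][90:310,130:460],None,fx=2.4,fy=2.4,interpolation=cv2.INTER_CUBIC)
cv2.imwrite('pics/t1.png',c1)
cv2.imwrite('pics/s1.png',cv2.resize(b['im'][120:340,170:460],None,fx=2.7,fy=2.7,interpolation=cv2.INTER_CUBIC))
for n,z in(('top',a),('side',b)):
    P=cloud(n,z['d']);im=z['im']
    hsv=cv2.cvtColor(im,cv2.COLOR_BGR2HSV)
    for name,lo,hi in(('orange',(5,150,120),(22,255,255)),('green',(45,100,60),(85,255,255)),('blue',(100,120,60),(125,255,255))):
        m=cv2.inRange(hsv,lo,hi); k,l,s,c=cv2.connectedComponentsWithStats(m)
        for i in range(1,k):
            if s[i,4]>=12:
                q=P[(l==i)&(z['d']>0)]
                print(n,name,s[i].tolist(),np.round(np.median(q,0),4),'z',np.round([q[:,2].min(),q[:,2].max()],3))
    print(n,'table z',np.median(P[...,2][P[...,2]<.03]))
E
```

```text
top orange [299, 184, 6, 7, 33] [ 0.6136 -0.0291  0.0843] z [0.081 0.089]
top orange [291, 219, 6, 6, 29] [ 0.5307 -0.0099  0.0841] z [0.082 0.088]
top orange [468, 250, 92, 53, 1842] [ 0.4131 -0.5204  0.0552] z [0.    0.078]
top orange [499, 270, 24, 7, 78] [ 0.4081 -0.5313  0.0552] z [0.052 0.068]
top orange [528, 281, 9, 5, 29] [ 0.3845 -0.583   0.0553] z [0.053 0.069]
top orange [515, 282, 9, 6, 33] [ 0.3797 -0.551   0.0557] z [0.051 0.073]
top blue [87, 152, 14, 13, 148] [0.6692 0.4286 0.1596] z [0.153 0.164]
top blue [434, 238, 5, 6, 27] [ 0.4898 -0.3088  0.1732] z [0.171 0.176]
top blue [0, 245, 26, 22, 357] [0.4517 0.6524 0.0818] z [0.077 0.087]
top blue [544, 259, 8, 7, 50] [ 0.4381 -0.5887  0.1051] z [0.102 0.11 ]
top blue [518, 263, 8, 7, 47] [ 0.4291 -0.5287  0.1053] z [0.103 0.108]
top blue [492, 267, 8, 7, 51] [ 0.4203 -0.4684  0.1056] z [0.102 0.109]
top blue [520, 276, 9, 8, 53] [ 0.3998 -0.5335  0.1051] z [0.102 0.109]
top blue [158, 283, 13, 7, 48] [0.3719 0.313  0.0108] z [0.007 0.014]
top blue [549, 286, 8, 7, 48] [ 0.3776 -0.5968  0.1056] z [0.102 0.11 ]
top blue
[... 1002 characters left out ...]
e [252, 240, 14, 14, 39] [0.4647 0.0184 0.0254] z [0.011 0.032]
side blue [359, 266, 10, 25, 89] [ 0.4965 -0.3177  0.1251] z [0.081 0.164]
side blue [398, 345, 10, 13, 86] [ 0.4155 -0.4728  0.1061] z [0.095 0.109]
side blue [428, 362, 12, 12, 84] [ 0.4254 -0.5314  0.1066] z [0.097 0.109]
side blue [383, 367, 10, 13, 91] [ 0.3561 -0.4818  0.1061] z [0.095 0.109]
side blue [422, 373, 14, 15, 102] [ 0.3969 -0.536   0.106 ] z [0.089 0.111]
side blue [462, 381, 11, 11, 91] [ 0.435  -0.5902  0.1068] z [0.102 0.109]
side blue [414, 386, 12, 11, 96] [ 0.3675 -0.54    0.1066] z [0.087 0.11 ]
side blue [449, 407, 11, 11, 96] [ 0.376  -0.5991  0.1066] z [0.103 0.11 ]
side table z -0.0004691826067642624
```

View pics/t1.png

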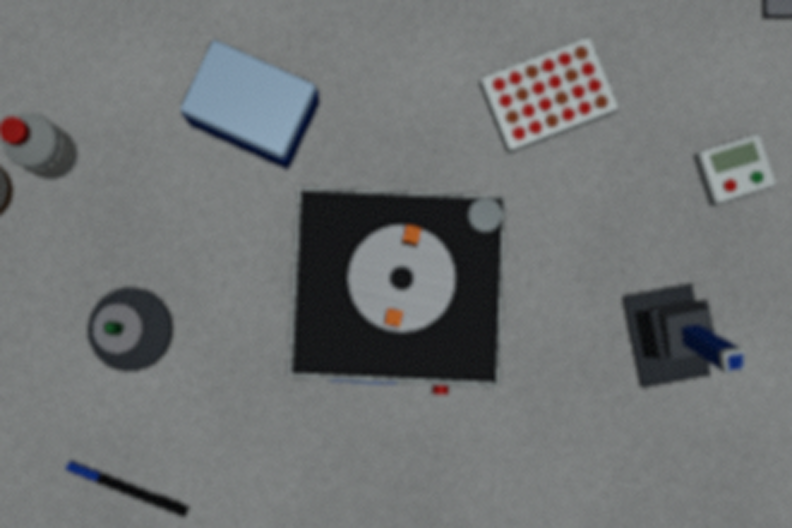

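View pics/s1.png

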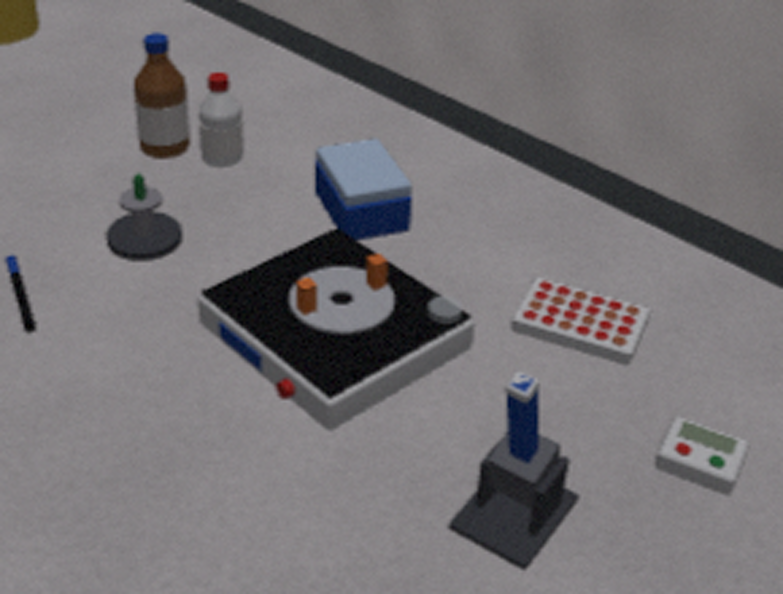

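```bash
cat >> h.py <<'E'
def ray(n,uv,z):
    c=camera_info(n);f=210/np.tan(np.radians(c['fovy'])/2);uv=np.atleast_2d(uv)
    d=np.c_[(uv[:,0]-c['cx'])/f,-(uv[:,1]-c['cy'])/f,-np.ones(len(uv))]@R.from_quat(c['rotation'],scalar_first=True).as_matrix().T
    p=np.array(c['position']);return p+d*((z-p[2])/d[:,2])[:,None]
E
python3 - <<'E'
from h import *
for n in('top','side'):
    z=np.load(n+'0.npz');im=z['im'];P=cloud(n,z['d']);g=im.max(2);X,Y,Z=P[...,0],P[...,1],P[...,2]
    # warmer top + insert/dish region
    m=((abs(Z-.047)<.012)&(abs(X-.56)<.17)&(abs(Y+.02)<.17)).astype('u1')
    k,l,s,c=cv2.connectedComponentsWithStats(m);i=1+s[1:,4].argmax()
    q=ray(n,np.argwhere(l==i)[:,::-1],.045)[:,:2].astype('f4')*1000
    print(n,'warmer',cv2.minAreaRect(q))
    # insert disc: bright area inside warmer
    m=((l==i)&(g>90)&(np.hypot(X-.572,Y+.02)<.068)).astype('u1')
    q=ray(n,np.argwhere(m>0)[:,::-1],.051)[:,:2].astype('f4')*1000
    print('insert',cv2.minEnclosingCircle(q),cv2.minAreaRect(q))
    # stand
    near=np.hypot(X-.55,Y-.27)<.12
    q=P[near&(abs(Z-.06)<.006)]; print('collar',len(q),q.mean(0),(q.min(0)+q.max(0))/2,np.ptp(q,axis=0))
    q=P[near&(Z>.07)]; print('pin',len(q),q.mean(0),q.max(0))
    q=P[near&(Z>.004)&(Z<.03)]; print('foot',len(q),cv2.minEnclosingCircle(q[:,:2].astype('f4')))
    # holder+probe
    near=(abs(X-.52)<.12)&(abs(Y+.28)<.1)
    q=P[near&(Z>.005)&(Z<.02)];print('base',len(q),cv2.minAreaRect(q[:,:2].astype('f4')*1000))
    q=P[near&(Z>.1)];print('probe',len(q),'z',q[:,2].max())
    for a in np.arange(.09,.18,.01):
        w=q[abs(q[:,2]-a)<.005]
        if len(w):print('  ',round(a,3),len(w),np.round(w.mean(0),4))
    q=P[near&(Z>.155)&(g>0)];print('top',q.mean(0),np.ptp(q,axis=0))
E
```

```text
top warmer ((564.69091796875, -16.20111083984375), (217.1826171875, 197.4336395263672), 87.34263610839844)
insert ((571.7867431640625, -20.798175811767578), 54.711490631103516) ((572.2000732421875, -20.81473159790039), (107.78904724121094, 105.57281494140625), 89.93363952636719)
collar 296 [0.52142627 0.265735   0.05961832] [0.52212197 0.2665611  0.05992583] [0.04844806 0.04707648 0.01063047]
pin 32 [0.52144724 0.26509894 0.08424662] [0.52633877 0.27258076 0.09115142]
foot 687 ((0.5505107641220093, 0.2717430293560028), 0.1175311729311943)
base 565 ((498.9112854003906, -301.910400390625), (166.351806640625, 96.0670166015625), 15.698527336120605)
probe 273 z 0.1785283937454002
   0.1 13 [ 0.5128 -0.2995  0.103 ]
   0.11 24 [ 0.5102 -0.2989  0.1103]
   0.12 22 [ 0.5077 -0.2997  0.1195]
   0.13 29 [ 0.5047 -0.2998  0.1298]
   0.14 27 [ 0.5021 -0.3003  0.1398]
   0.15 27 [ 0.4997 -0.3015  0.1501]
   0.16 26 [ 0.4979 -0.3013  0.1598]
   0.17 87 [ 0.4906 -0.3064  0.1717]
top [ 0.49259375 -0.30546925  0.16992045] [0.02329642 0.02279466 0.02275383]
side warmer ((560.8006591796875, -26.0235214
[... 321 characters left out ...]
[0.04898031 0.05371442 0.01108932]
pin 24 [0.51825009 0.26090729 0.08113094] [0.52514982 0.26580064 0.09001984]
foot 360 ((0.5038281083106995, 0.24656634032726288), 0.06635132431983948)
base 676 ((502.8450927734375, -323.09747314453125), (84.78590393066406, 121.94632720947266), 59.023399353027344)
probe 295 z 0.177845876866065
   0.1 14 [ 0.5031 -0.3127  0.1026]
   0.11 28 [ 0.4992 -0.3123  0.11  ]
   0.12 27 [ 0.4981 -0.3123  0.1193]
   0.13 35 [ 0.4942 -0.3132  0.1296]
   0.14 34 [ 0.4919 -0.3133  0.14  ]
   0.15 32 [ 0.4886 -0.3142  0.1503]
   0.16 33 [ 0.4872 -0.3148  0.1603]
   0.17 70 [ 0.4854 -0.3126  0.1719]
top [ 0.48711242 -0.31284816  0.16955889] [0.02259436 0.02179993 0.02217911]
```

```bash
cat >> h.py <<'E'
def down(psi,tilt=None):
    y=np.array([np.cos(psi),np.sin(psi),0]);x=np.array([0,0,-1.])
    M=np.c_[x,y,np.cross(x,y)]
    return R.from_matrix(M).as_quat(scalar_first=True)
def best(p,psi):
    q0=np.array(get_q());c=[]
    for k in(-1,0,1):
        s=solve_ik(p,down(psi+k*np.pi))
        if s is not None:c.append((np.abs(np.array(s)-q0).max(),psi+k*np.pi))
    return min(c)[1]
E
python3 - <<'E'
from h import *
c=np.array([.571,-.0215]);yaw=-.225;u=np.array([np.cos(yaw),np.sin(yaw)])
l=c-.042*u;print('lug',l)
p=best([*l,.16],yaw);print(p,solve_ik([*l,.16],down(p)))
gripper_to(.05)
move_pose([*l,.14],down(p))
print(get_clock(),get_position())
im,d=get_image('top');cv2.imwrite('pics/a_top.png',im);im2,d=get_image('side')
o=np.hstack([cv2.resize(im[150:270,220:360],(400,343)),cv2.resize(im2[160:280,230:370],(400,343))]);cv2.imwrite('pics/a.png',o)
E
```

```text
lug [ 0.53005865 -0.01212953]
-0.225 [-0.58373286  0.35602396  0.6071072   1.99474648 -0.26368191  0.86782197
 -0.05882043]
4.475 [ 0.53039704 -0.01085383  0.13999809]
```

View pics/a.png

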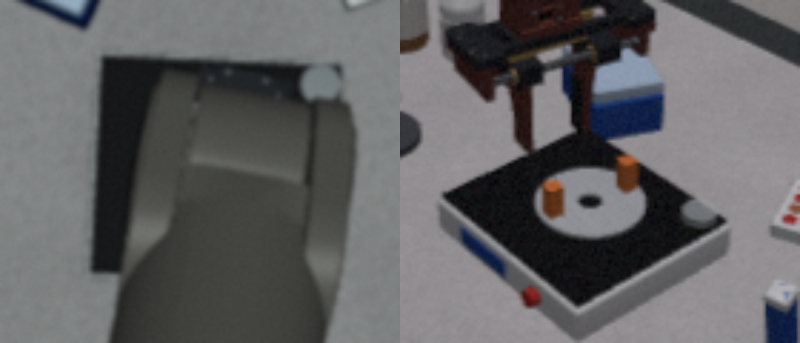

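The side view shows the fingers straddling the near lug (crop about 553,195), with tips at x≈525 and 585. They are well centred, so I'll go down.

```bash
python3 - <<'E'
from h import *
l=[.53005865,-.01212953]
print(get_position(),servo_line([*l,.0545],speed=.08,guard=6),get_position(),get_contact_force())
gripper_to(0);print('open',get_opening(),get_contact_force())
servo_line([*l,.145],speed=.07)
print(get_position(),get_opening(),get_contact_force(),get_ft_torque())
im,d=get_image('top');im2,d2=get_image('side');np.savez('b.npz',im=im,d=d,im2=im2,d2=d2)
o=np.hstack([cv2.resize(im[150:270,220:360],(400,343)),cv2.resize(im2[160:280,230:370],(400,343))]);cv2.imwrite('pics/b.png',o);print(get_clock())
P=cloud('side',d2);hsv=cv2.cvtColor(im2,cv2.COLOR_BGR2HSV);m=cv2.inRange(hsv,(5,150,120),(22,255,255))>0
X,Y,Z=P[...,0],P[...,1],P[...,2]
q=P[m&(abs(X-.57)<.1)&(abs(Y)<.1)];print('far lug',len(q),np.median(q,0),q.max(0))
q=P[(Z>.12)&(Z<.165)&(np.hypot(X-.571,Y+.0215)<.06)&(im2.max(2)>90)&~m]
A=np.c_[q[:,:2]-[.571,-.0215],np.ones(len(q))];s=np.linalg.lstsq(A,q[:,2],rcond=None)[0]
for _ in range(5):
    r=abs(A@s-q[:,2])<.006; s=np.linalg.lstsq(A[r],q[r,2],rcond=None)[0]
print('plane',r.sum(),len(q),s)
E
```

```text
[ 0.53027683 -0.01119073  0.13998495] False [ 0.53048337 -0.01213944  0.05494496] [ 0.29505108  0.19060078 -0.40521547]
open 0.01613092792721997 [0.29240526 0.0995488  1.38497411]
[ 0.52973497 -0.01214814  0.14457289] 0.01575109325935678 [-0.13780414 -0.03648986 -2.07523364] [-0.07618768  0.15427442 -0.00190712]
7.9583
far lug 25 [ 0.60402645 -0.02607483  0.17496747] [ 0.61544818 -0.00714734  0.17738777]
plane 518 554 [-0.00290859  0.00067611  0.14093723]
```

View pics/b.png

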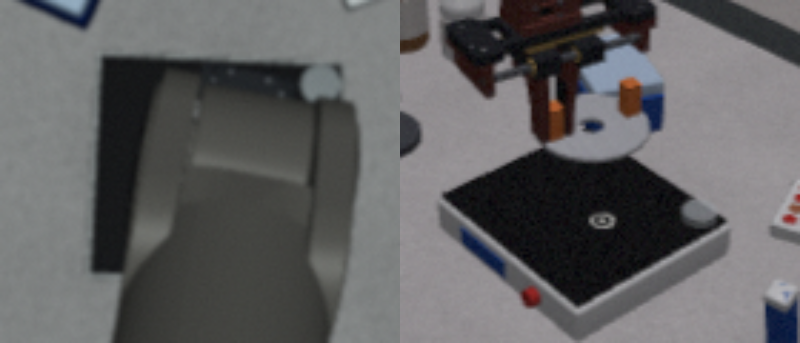

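The disc hangs level (plane slope 0.003). The spot is now visible at about side pixel (300,237). Next I carry the disc over the stand.

```bash
python3 - <<'E'
from h import *
servo_line([.4799,.2741,.145],speed=.13)
print(get_position(),get_opening(),get_clock())
im,d=get_image('top');im2,d2=get_image('side');np.savez('c.npz',im=im,d=d,im2=im2,d2=d2)
o=np.hstack([cv2.resize(im[170:290,130:270],(400,343)),cv2.resize(im2[120:240,150:290],(400,343))]);cv2.imwrite('pics/c.png',o)
P=cloud('side',d2);X,Y,Z=P[...,0],P[...,1],P[...,2]
q=P[(Z>.12)&(Z<.148)&(np.hypot(X-.521,Y-.2647)<.07)&(im2.max(2)>90)]
print('disc',len(q),cv2.minEnclosingCircle(q[:,:2].astype('f4')*1000),q[:,2].mean())
# spot
P=cloud('side',d2);m=(abs(X-.563)<.05)&(abs(Y+.046)<.05)&(abs(Z-.045)<.01)&(im2.min(2)>75)
uv=np.argwhere(m)[:,::-1];w=ray('side',uv,.045);print('spot side',len(w),(w.min(0)+w.max(0))/2,w.mean(0),np.ptp(w,axis=0))
X,Y,Z=np.moveaxis(cloud('top',d),-1,0);m=(abs(X-.563)<.05)&(abs(Y+.046)<.05)&(abs(Z-.045)<.01)&(im.min(2)>75)
uv=np.argwhere(m)[:,::-1];
if len(uv):w=ray('top',uv,.045);print('spot top',len(w),(w.min(0)+w.max(0))/2,w.mean(0),np.ptp(w,axis=0))
E
```

```text
[0.48009002 0.2734475  0.14502231] 0.01578505790485641 10.3417
disc 405 ((520.5123291015625, 263.94854736328125), 57.31177520751953) 0.14102711478730856
spot side 30 [ 0.56287663 -0.04783528  0.045     ] [ 0.56265308 -0.04777757  0.045     ] [2.25802008e-02 2.25079942e-02 2.22044605e-16]
spot top 98 [ 0.56375083 -0.04688116  0.045     ] [ 0.56339193 -0.04690438  0.045     ] [0.02468699 0.027086   0.        ]
```

View pics/c.png

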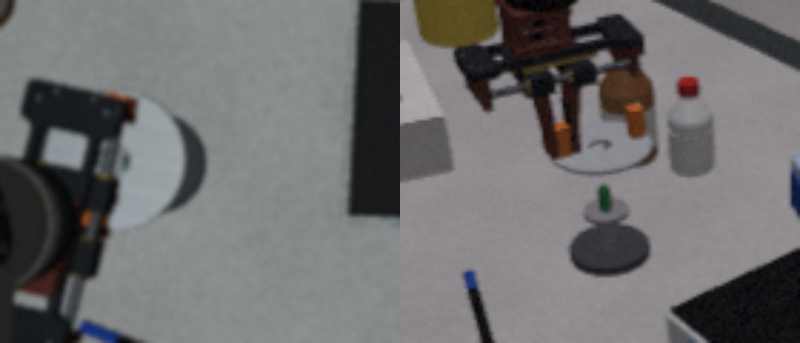

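```bash
python3 - <<'E'
from h import *
t=[.4799,.2741]
print(servo_line([*t,.100],speed=.06,guard=5),get_position())
g=servo_line([*t,.0685],speed=.03,guard=5);print(g,get_position(),get_contact_force(),get_clock())
im2,d2=get_image('side')
cv2.imwrite('pics/d.png',cv2.resize(im2[140:240,170:290],(600,500)))
E
```

```text
False [0.48019821 0.27414744 0.10022336]
True [0.47964988 0.27394938 0.06956188] [-0.80061704 -1.21271754  5.47581703] 12.2917
```

View pics/d.png

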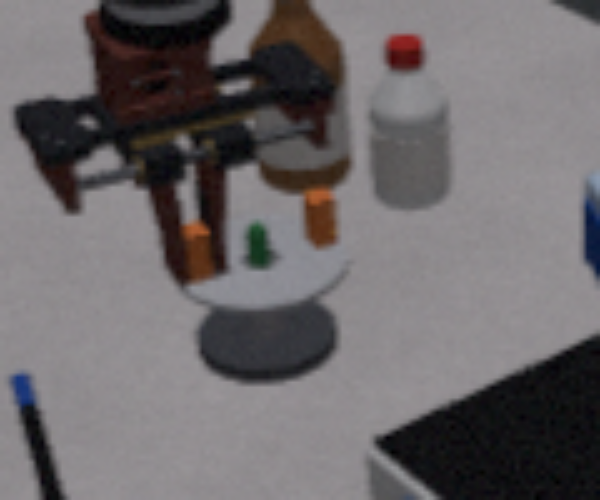

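The pin is through the hole, and contact came at the predicted height. I'll open only to 30 mm so the inner finger misses the pin, then retract and measure the probe.

```bash
python3 - <<'E'
from h import *
gripper_to(.030);print(get_position(),get_opening())
servo_line([.4799,.2741,.15],speed=.1)
print(get_contact_force(),get_clock())
move_pose([.50,.05,.27],down(-.225))
for n in('top','side'):
    im,d=get_image(n);np.savez('e_'+n,im=im,d=d);X,Y,Z=P=np.moveaxis(cloud(n,d),-1,0);P=np.moveaxis(P,0,-1)
    q=P[(Z>.054)&(Z<.075)&(np.hypot(X-.521,Y-.265)<.07)]
    A=np.c_[q[:,:2]-[.521,.265],np.ones(len(q))];s=np.linalg.lstsq(A,q[:,2],rcond=None)[0]
    print(n,'insert',len(q),cv2.minEnclosingCircle(q[:,:2].astype('f4')*1000),s)
    near=(abs(X-.5)<.08)&(abs(Y+.31)<.06)
    q=P[near&(Z>.165)];print('top',len(q),q.mean(0),cv2.minAreaRect(q[:,:2].astype('f4')*1000))
    hs=cv2.cvtColor(im,cv2.COLOR_BGR2HSV)
    m=near&(hs[...,1]<70)&(im.max(2)>100)&(Z>.15);uv=np.argwhere(m)[:,::-1];w=ray(n,uv,.173);print('white cap',len(w),w.mean(0) if len(w) else 0)
    m=near&(Z>.012)&(Z<.09)|near&(Z>.1)
    print('probe bbox px',[a.tolist() for a in(uv.min(0),uv.max(0))] if len(uv) else 0)
a=np.load('e_top.npz')['im'][200:260,380:450];b=np.load('e_side.npz')['im'][250:340,330:390]
cv2.imwrite('pics/e.png',np.hstack([cv2.resize(a,(490,420),interpolation=cv2.INTER_CUBIC),cv2.resize(b,(280,420),interpolation=cv2.INTER_CUBIC)]))
E
```

```text
[0.47855721 0.27345966 0.06858489] 0.030301896121764784
[ 0.23460613  1.13565242 -0.10304982] 13.7667
top insert 1213 ((521.6578369140625, 265.54290771484375), 54.86446762084961) [-0.00016514  0.00320285  0.06539131]
top 104 [ 0.49129688 -0.30648009  0.17243915] ((491.270751953125, -307.857666015625), (20.7559814453125, 21.563013076782227), 9.92052173614502)
white cap 44 [ 0.49215893 -0.30669784  0.173     ]
probe bbox px [[431, 232], [440, 244]]
side insert 477 ((521.545166015625, 262.45306396484375), 57.03502655029297) [0.00199384 0.00555933 0.06577444]
top 92 [ 0.48747907 -0.3122281   0.17285009] ((487.8120422363281, -311.0574035644531), (21.559179306030273, 20.281532287597656), 10.142682075500488)
white cap 82 [ 0.48869715 -0.31192751  0.173     ]
probe bbox px [[358, 257], [369, 269]]
```

View pics/e.png

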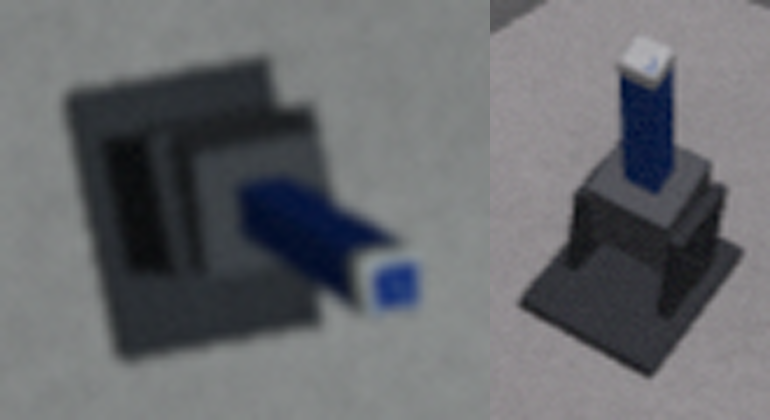

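Insert is seated: top surface at about 65.5 mm, level. The probe cap is near (395,285) in the top crop, with handle and holder yaw about 10°. Next, grip it along its leaning axis.

```bash
python3 - <<'E'
from h import *
y=.172;t=.275;T=np.array([.4895,-.3095,.1735])
a=np.array([-np.cos(y)*np.sin(t),-np.sin(y)*np.sin(t),np.cos(t)])
q0=np.array(get_q());c=[]
for s in(1,-1):
    j=s*np.array([-np.sin(y),np.cos(y),0]);Q=R.from_matrix(np.c_[-a,j,np.cross(-a,j)]).as_quat(scalar_first=True)
    k=solve_ik(T+.04*a,Q); print(s,k)
    if k is not None:c.append((abs(np.array(k)-q0).max(),s,Q))
Q=min(c,key=lambda v:v[0])[2];G=T-(.03+.0187)*a
np.savez('g.npz',a=a,Q=Q,G=G)
gripper_to(.055)
move_pose(T+.04*a,Q);print(get_position()-(T+.04*a),get_clock())
im,d=get_image('top');im2,d2=get_image('side')
cv2.imwrite('pics/f.png',np.hstack([cv2.resize(im[190:290,370:470],(400,400)),cv2.resize(im2[220:340,310:430],(400,400))]))
E
```

```text
1 [-0.05765204  0.27914618  0.76324328  2.01120884 -0.55768631  0.81455216
  2.77664374]
-1 [-0.39163353  0.55502195  1.33404458  2.0244509  -0.9406021   1.04330472
 -0.00379993]
[ 0.00082577  0.00133244 -0.00019603] 16.8333
```

View pics/f.png

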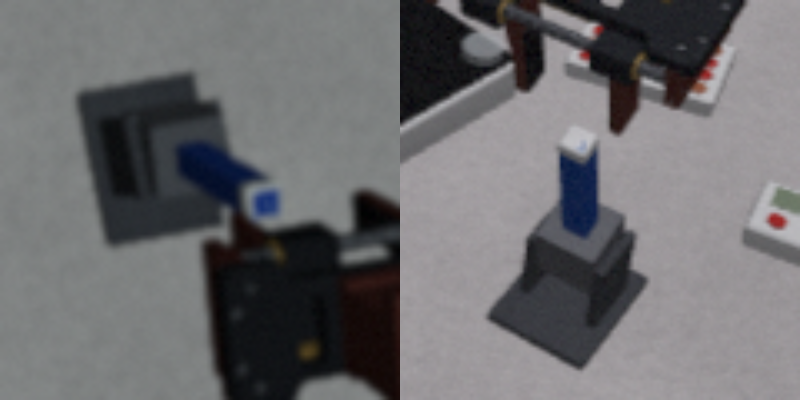

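In the side view the fingers at (528,75) and (622,118) straddle the cap at (578,145). I'll descend along the axis, grip and draw it out.

```bash
python3 - <<'E'
from h import *
z=np.load('g.npz');a,Q,G=z['a'],z['Q'],z['G']
g=servo_line(G,speed=.08,guard=5);print(g,get_position()-G,get_contact_force())
if not g:
    gripper_to(0);print(get_opening(),get_contact_force())
    print(servo_line(G+.11*a,speed=.07,guard=15),get_position()-G,get_opening(),get_contact_force(),get_clock())
    im,d=get_image('top');im2,d2=get_image('side');np.savez('h1.npz',im=im,d=d,im2=im2,d2=d2)
    cv2.imwrite('pics/g.png',np.hstack([cv2.resize(im[190:290,370:470],(400,400)),cv2.resize(im2[200:340,300:440],(400,400))]))
E
```

```text
False [ 0.00011577 -0.00028788  0.00046734] [-0.77196183 -0.6101446   0.00862721]
0.019940055898472253 [0.37097433 0.11545196 0.66740236]
False [-0.02949871 -0.00493264  0.10550885] 0.01969475879291277 [ 0.15065322  0.34228676 -0.56013779] 20.55
```

View pics/g.png

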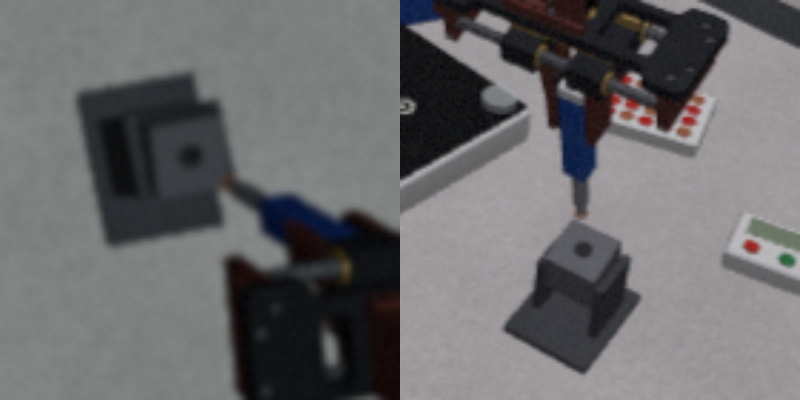

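The probe is free of the holder: copper tip at (580,215), bore empty. Now bring it upright above the spot and check tilt and tip.

```bash
cat > chk.py <<'E'
from h import *
def chk(tag,zt):
    p=np.array(get_position());out=[]
    for n in('top','side'):
        im,d=get_image(n);P=cloud(n,d);X,Y,Z=np.moveaxis(P,-1,0)
        hs=cv2.cvtColor(im,cv2.COLOR_BGR2HSV)
        near=(np.hypot(X-p[0],Y-p[1])<.05)
        m=near&(Z>.05)&(Z<p[2]-.005)&(hs[...,1]>90)&(hs[...,0]>95)&(hs[...,0]<130)
        q=P[m]
        if len(q)>15:
            A=np.c_[q[:,2]-p[2],np.ones(len(q))];s=np.linalg.lstsq(A,q[:,:2],rcond=None)[0]
            print(n,'handle',len(q),'slope dxy/dz',np.round(s[0],3),'zrange',q[:,2].min(),q[:,2].max())
        m=near&(Z>.046)&(Z<p[2]-.06)
        for h in np.arange(.05,p[2]-.02,.01):
            w=P[near&(abs(Z-h)<.005)&(np.hypot(X-p[0],Y-p[1])<.025)]
            if len(w)>2:print('   ',n,round(h,3),len(w),np.round(w.mean(0),4))
        out.append(im)
    a,b=[int(v) for v in proj('side',p-[0,0,.07])[0]]
    v0,u0=max(b-50,0),max(a-50,0)
    cv2.imwrite(f'pics/{tag}.png',cv2.resize(out[1][v0:v0+100,u0:u0+100],(560,560),interpolation=cv2.INTER_CUBIC));print('crop',u0,v0,get_clock())
    np.save(tag+'_side.npy',out[1])
E
python3 - <<'E'
from chk import *
S=np.array([.5633,-.0473]);y=.172
M=R.from_quat(get_tool_rot(),scalar_first=True).as_matrix()[:,1];psi=np.arctan2(M[1],M[0]);print(psi)
p=[*S,.19]
print(solve_ik(p,down(psi)))
move_pose(p,down(psi));dwell(.3);print(get_position(),get_opening());chk('h',0)
E
```

```text
-1.3987952648959474
[-0.87915915  0.65684097  1.25141617  1.90613403 -0.70256308  1.11335396
 -0.74489635]
[ 0.56308417 -0.04839761  0.19025503] 0.01976688432340596
side handle 132 slope dxy/dz [-0.015  0.001] zrange 0.14283397429689093 0.18452301006923044
    side 0.05 84 [ 0.5633 -0.0509  0.0461]
    side 0.09 10 [ 0.5589 -0.0526  0.0896]
    side 0.1 12 [ 0.5588 -0.0523  0.1009]
    side 0.11 15 [ 0.5574 -0.0526  0.1109]
    side 0.12 16 [ 0.5575 -0.0522  0.1211]
    side 0.13 14 [ 0.5583 -0.0526  0.1304]
    side 0.14 18 [ 0.5564 -0.0537  0.1424]
    side 0.15 26 [ 0.5567 -0.055   0.1504]
    side 0.16 32 [ 0.5565 -0.0544  0.1594]
    side 0.17 33 [ 0.5561 -0.0546  0.1701]
crop 251 164 22.15
```

View pics/h.png

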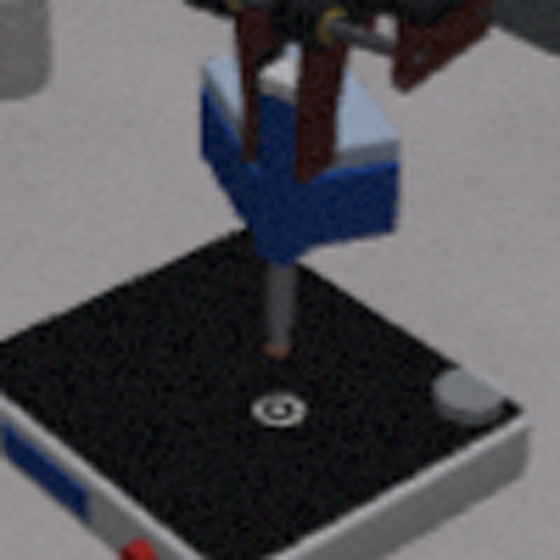

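The copper tip at (277,348) hangs directly above the ring at (279,409), with a tilt of about 0.015 rad. Pressing gently.

```bash
python3 - <<'E'
from chk import *
S=[.5636,-.0468]
print(servo_line([*S,.158],speed=.05,guard=5),get_position());dwell(.3)
f0=np.array(get_contact_force());print(f0)
z=.157
for i in range(14):
    z-=.001;servo_line([*S,z],speed=.01);dwell(.05)
    f=np.array(get_contact_force())-f0;print(round(z,4),get_position().round(4),f.round(2))
    if f[2]>3.7 or z<=.1405:break
print(get_opening(),get_clock());dwell(.5);print((np.array(get_contact_force())-f0).round(2),get_joint_vel().max())
chk('i',0)
E
```

```text
False [ 0.56369116 -0.046962    0.15812182]
[-0.80690012  0.20447738 -1.8292719 ]
0.156 [ 0.5636 -0.0468  0.156 ] [ 0.78 -0.16  0.26]
0.155 [ 0.5636 -0.0468  0.155 ] [1.93 0.65 0.27]
0.154 [ 0.5636 -0.0468  0.154 ] [0.87 0.83 0.95]
0.153 [ 0.5636 -0.0468  0.153 ] [ 0.99 -1.01  0.99]
0.152 [ 0.5636 -0.0468  0.152 ] [ 1.01 -0.18  0.42]
0.151 [ 0.5637 -0.0469  0.1512] [0.29 0.02 3.2 ]
0.15 [ 0.5637 -0.0469  0.1501] [ 1.47 -1.07  3.25]
0.149 [ 0.5637 -0.0468  0.149 ] [ 0.88 -0.47  3.34]
0.148 [ 0.5637 -0.0469  0.1481] [-0.14 -0.11  3.86]
0.01995533088375062 26.0417
[ 1.89 -0.63  4.31] 0.001899084242871587
side handle 118 slope dxy/dz [-0.044  0.03 ] zrange 0.09853833041871096 0.14271656079041628
    side 0.05 71 [ 0.5609 -0.0497  0.0466]
    side 0.06 9 [ 0.5587 -0.0517  0.0602]
    side 0.07 13 [ 0.5582 -0.0522  0.0702]
    side 0.08 11 [ 0.5586 -0.0511  0.0798]
    side 0.09 11 [ 0.5584 -0.0507  0.089 ]
    side 0.1 15 [ 0.5571 -0.0541  0.1014]
    side 0.11 27 [ 0.5565 -0.0537  0.1096]
    side 0.12 32 [ 0.5567 -0.0545  0.1204]
crop 250 177 26.6417
```

View pics/i.png

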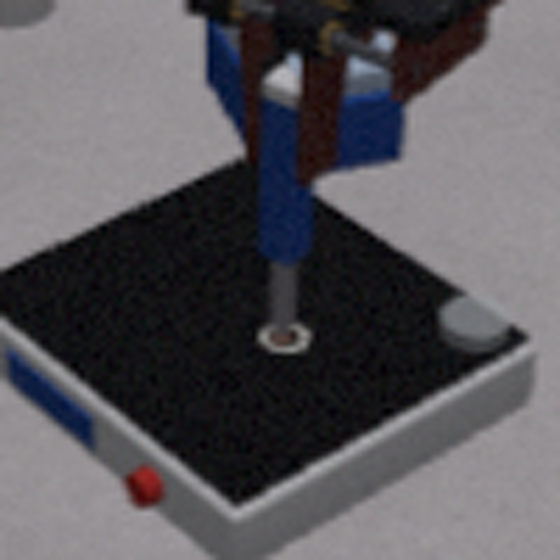

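The tip sits centred in the ring. Contact was at TCP z≈0.1515, so it is now about 3.5 mm in. I'll go 2 mm further to about half way, check the force, and hand in.

```bash
python3 - <<'E'
from h import *
servo_line([.5636,-.0468,.146],speed=.01);dwell(.5)
F=np.array([get_contact_force() for _ in range(10)]).mean(0)
print(F-[-.8,.2,-1.83],get_position(),get_opening(),R.from_quat(get_tool_rot(),scalar_first=True).as_matrix()[:,0],get_clock())
im,d=get_image('side');X,Y,Z=np.moveaxis(cloud('side',d),-1,0)
m=(np.hypot(X-.521,Y-.264)<.06)&(Z>.055)&(Z<.075);print('insert top z',np.median(Z[m]),m.sum())
hand_in()
E
```

```text
[ 0.87493695 -0.65894279  5.20990999] [ 0.56365304 -0.04683632  0.1460125 ] 0.020130239376327873 [ 1.11546332e-04 -1.06595689e-04 -9.99999988e-01] 27.4917
insert top z 0.06574750017016229 477
the job is handed in; nothing more can be done
```

The job is handed in at about 27.5 s of the 61 s. The insert is on the stand, and the gripper is holding the probe upright on the marked spot, pressed about half way in.

**Insert:** I lifted it by the near lug and lowered it over the green pin until it touched the collar, at the height I had predicted. I then let it go. The last look shows its top at 65.7 mm (66 mm expected). After release its surface was level to about 0.006 rad and its centre was 3 mm or less from the stand's.

**Probe:** I gripped it along its leaning axis, drew it out 110 mm, turned it upright and pressed it onto the spot.
- **Position:** the side picture, taken about 2 mm before the end of the press, shows the copper tip centred in the ring. I estimate it is within 2 mm of the centre.
- **Tilt:** the tool points straight down. The probe's tilt measured about 0.015 rad before contact. A noisier fit after contact gave about 0.05 rad, against the 0.12 rad limit.
- **Press:** the tip met the plate at a tool height of about 0.1515 m and the final height is 0.146 m, so it is about 5.5 mm in.

**Disagreement:** the final force read 5.2 N, while a 5.5 mm press should give about 3.7 N. The force readings were noisy by about 1 N and the zero came from one reading. Taken at face value, 5.2 N would mean about 9 mm in, still within the 1–9 N and 2.5–10.5 mm limits.

I saw no contact with the other objects, but I did not measure their positions again at the end.

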